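Hook up the drop guard of a hand tile press

TASK

Raise the drop guard of the tile press by the black ball on top of its stay bar, and hook the bar's slot into the upper of the two notches on the catch plate, so that the guard hangs there by itself with the press open. Then let go.

Things in the scene. Friction and masses are not known exactly. Their poses are not given: they have to be found in the camera images.
- guard (a joint): Lift (m) of the green press's drop guard: steel frame, clear window, 206 x 110 mm, sliding straight up on the side away from the robot. 0 closed, 0.155 top stop. Sinks back if let go; weighs 0.55 to 0.85 kg with its bar. Lift when hooked up high: 0.092 to 0.108; in the lower notch 60 mm less. The bar, 16 x 10 mm, stands before it, its foot pivoted on the guard's bottom rail.
- stay_knob (a point): Centre of the black 32 mm ball at the bar's head, 200 mm above the bar's pivot, 210 mm above the table at first. Grip from above, fingers closing across the guard's plane (ball rolls between them). The bar swings sideways parallel to the guard, stiffly: it stays where left. It starts leaning 0.29 to 0.35 rad away from the catch, and so clears it when lifted straight up. Axes as stay_slot.
- stay_slot (a point): Middle of the closed top end of the bar's slot (28 mm wide, 14 deep, open below) under the hook on the bar's edge facing the catch: 70 mm below the ball along the bar, 22 mm aside. z up along the bar, y towards the hook, x across the guard, away from the press. The hook's arm is 12 mm thick; its lip, 8 mm wide, hangs 14 mm below this point, 14 to 22 mm beyond it in y.
- catch: Fixed steel plate, 54 x 90 mm, beside the bar; two notches, 60 mm apart in height, each: inner tooth 8 mm wide, gap 34 wide 20 deep, outer tooth. Origin: top middle of the UPPER inner tooth. z up, y from bar to notches, x across the guard away from the press. Hooked: slot end on this tooth, lip in the gap; bar upright puts the ball at y -22, z +70 mm. The lip must pass over the tooth from -y.

How it is judged (in metres and radians):
At the end, for the whole second after the job is handed in: The guard hangs at rest (slower than 10 mm/s), lifted more than 80 mm, with the closed end of the bar's slot on the upper notch's inner tooth: slot point within 16 mm of the tooth's top point and within 6 mm of it in height, and the robot has let go (distance between stay_slot and catch below 0.016 m and z of stay_slot in the frame of catch between -0.006 and 0.006 m and value of joint guard above 0.08 m and velocity of joint guard between -0.01 and 0.01 m/s); the robot touches nothing.
It also fails if it takes over 32 s, if anything falls off the work surface, if the arm or the gripper's body presses on something with over 40 N, if the wrist force passes 120 N, or if a joint passes its speed limit or range.

ROBOT

A 6-joint arm with a two-finger parallel gripper is mounted at the origin on the work surface. World frame = base frame: x ahead of the robot, y to its left, z up, the work surface at z = 0. Lengths are in m, angles in degrees, forces in N, time in s.
With the tool pointing down it reaches from about 0.325 to 0.775 m from the base axis. Payload 5.5 kg.
Tool frame: the origin (TCP) lies on the mounting face of the last link; the fingertips stand ahead of it and the grasp point (between the pads) lies 155 mm ahead of it (r.nose_length is the z of the fingertips in the tool frame, in m); z points along the fingers, y is the direction in which the jaws open and shut (so a half turn about z gives the same grasp; the last joint's range is limited). The gripper opens to 85 mm and grips with 20 to 120 N. Pads are 22 mm wide; open, the fingers measure 114 mm over their backs; the gripper's body (76 mm by 85 mm) begins 54 mm behind the grasp point. The pads swing forward as they close: fully open they stand 13 mm farther back than shut.
Start: joints at [70.376, 5.22, 70.514, -0, 104.267, -3.249], TCP at [0.169, 0.576, 0.405] pointing down, gripper open.
Joint ranges: [-164.24, 164.24], [-49.07, 125.15], [9.68, 141.18], [-86.29, 266.29], [3.28, 154.24], [-151.56, 151.56]. Speed limits (degrees/s): [147.25, 147.25, 172.46, 180, 180, 180].

INTERFACE

Orientations are given as [roll, pitch, yaw] about the fixed x, y, z axes, in that order (R = Rz(yaw) Ry(pitch) Rx(roll)).
In Python, from workcell import r gives the robot as it stands. The module is installed in compiled form; this text tells all that it offers. Calls block until the motion is done:
- r.goto(position, orientation): joint-space move of the TCP to a pose.
- r.servo_line(position, orientation=None, max_speed=0.15, until_force=None): straight line of the TCP; orientation=None keeps the orientation; max_speed is the mean speed in m/s. With until_force (N) it stops when the force on the tool has changed by that much, and returns True; else False.
- r.movej(angles): joint-space move.
- r.ungrasp() and r.close_gripper(): open the fingers fully, or close them until they stop; the grip force is fixed at half the most.
- r.pause(seconds).
- r.inverse_kinematics(position, orientation): joint angles nearest the present ones, or None.
- r.get_image(name): name is "side" or "top"; returns the picture (480x640x3 uint8, blue, green, red); there is no depth.
- r.get_calibration(name): a dict with "K" (3x3 intrinsics, pixels), "R" (3x3) and "t" (3): a world point X has camera coordinates R X + t. Camera axes: x right, y down, z forward; pixel columns grow to the right and rows downward; lengths in m; the calibration is good to about 2 mm. A picture is of the moment at which its call begins. get_calibration takes no time and is no camera call.
A pose or a line that the arm cannot do raises r.IKError and nothing moves.
- r.close_job(): hands the job in, once; it reports no verdict.
Readings, each from a call of its own:
- r.get_time_s(): time.
- r.get_joints(): joint angles.
- r.get_joint_velocities(): joint speeds.
- r.get_joint_torque(): joint torques, N m.
- r.get_eef_pos(): TCP position.
- r.get_tcp_rot(): TCP orientation.
- r.get_force(): force on the tool from outside, world axes, zero at the start.
- r.get_wrist_torque(): the same for the moment, N m.
- r.get_width(): finger opening in m.
Only numpy, scipy, OpenCV 4.12 (cv2) and the standard library are available. Lean on these libraries where they do the work, as an engineer would, in place of code of your own. Each camera call takes 0.05 s, during which the arm holds its last target.

## Working session

There is one attempt and no reset: what is moved stays moved. The work goes in short steps, each a Python script; the robot and the scene stay as the last script left them, time stands still between calls to the robot, and variables do not carry over. Pictures are saved under pics/ and viewed, and the job is handed in when it is done.

```bash
mkdir -p pics
python3 - <<'E'
from workcell import r
import cv2,numpy as np
for n in("side","top"):
    cv2.imwrite(f"pics/{n}0.png",r.get_image(n)); c=r.get_calibration(n); print(n,c["K"].tolist(),np.round(c["R"],4).tolist(),np.round(c["t"],4), "cam", -c["R"].T@c["t"])
print(r.get_time_s(),r.get_tcp_rot(),r.nose_length,r.get_width())
E
```

```text
side [[565.5360607315068, 0.0, 316.09532014893597], [0.0, 565.5360607315068, 234.0811545661699], [0.0, 0.0, 1.0]] [[-0.7834, -0.6215, -0.0053], [-0.4161, 0.5308, -0.7383], [0.4617, -0.5762, -0.6745]] [0.4829 0.3199 0.6121] cam [0.22886753 0.4829979  0.65163922]
top [[460.68649622546246, 0.0, 320.5151261082537], [0.0, 460.68649622546246, 244.8800854602267], [0.0, 0.0, 1.0]] [[0.015, -0.9999, 0.0064], [-0.9987, -0.0153, -0.0477], [0.0478, -0.0056, -0.9988]] [0.0431 0.5831 0.8025] cam [0.54338671 0.05654708 0.82907035]
0.1 [-1.79899336e+02 -3.68226871e-03  1.63625775e+02] 0.1734 0.08526710713774739
```

```bash
ls pics
```

```text
side0.png
top0.png
```

View pics/side0.png

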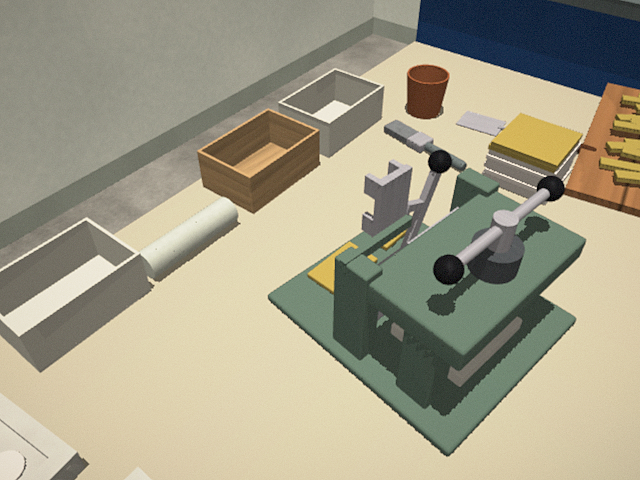

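View pics/top0.png

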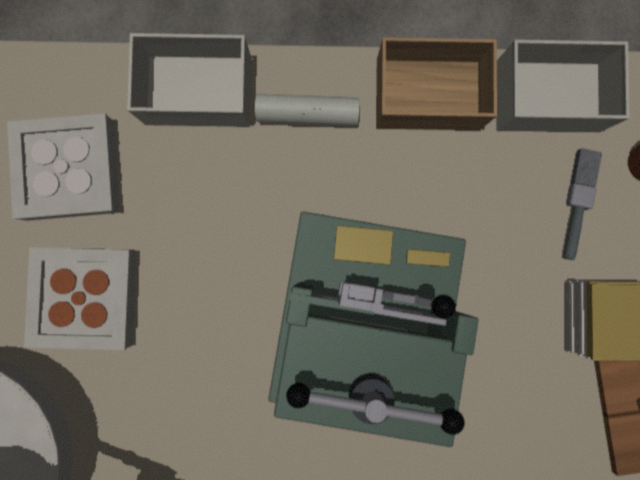

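The stay ball is at about (443,306) in the top view and (440,161) in the side view. The catch plate is at about (360,293) in top and (387,198) in side. I'll zoom in on both.

Run:
```python
import cv2
a=cv2.imread("pics/side0.png")[130:270,340:500]; b=cv2.imread("pics/top0.png")[260:345,320:480]
cv2.imwrite("pics/zs.png",cv2.resize(a,None,fx=5,fy=5,interpolation=cv2.INTER_CUBIC)[:600])
cv2.imwrite("pics/zt.png",cv2.resize(b,None,fx=5,fy=5,interpolation=cv2.INTER_CUBIC))
```

```text
(no output)
```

View pics/zs.png

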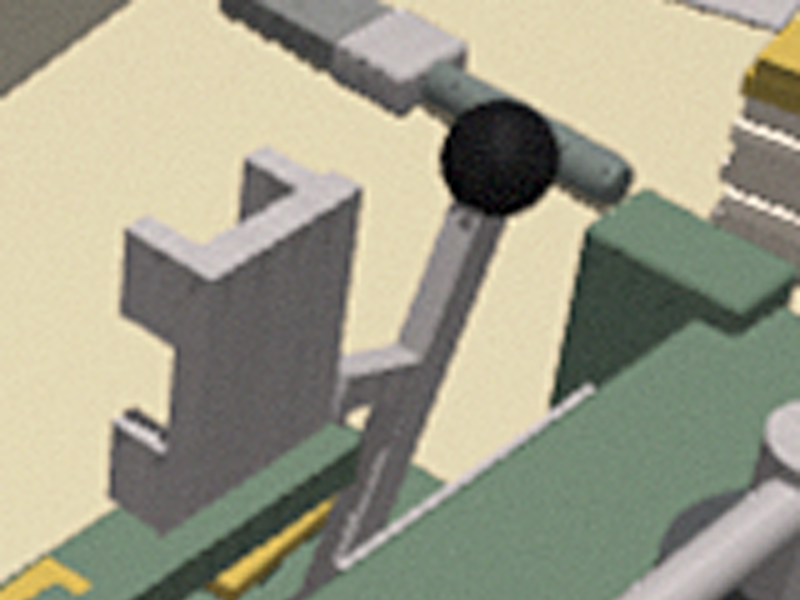

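View pics/zt.png

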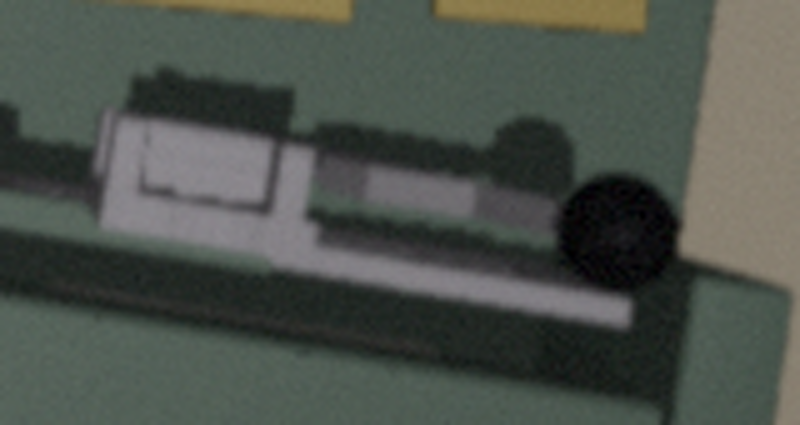

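Now I'll triangulate the ball, the catch corners, and the guard and upright features.

```bash
cat > h.py <<'E'
import numpy as np,cv2
from workcell import r
C={n:r.get_calibration(n) for n in("side","top")}
P={n:c["K"]@np.c_[c["R"],c["t"]] for n,c in C.items()}
def tri(s,t):
    X=cv2.triangulatePoints(P["side"],P["top"],np.array(s,float).reshape(2,1),np.array(t,float).reshape(2,1))
    X=(X[:3]/X[3]).ravel()
    e=[np.round(proj(n,X)-p,1).tolist() for n,p in(("side",s),("top",t))]
    return X,e
def proj(n,X):
    q=P[n]@np.r_[X,1]; return q[:2]/q[2]
def onplane(n,uv,z):
    c=C[n]; d=c["R"].T@np.linalg.inv(c["K"])@np.r_[uv,1]; o=-c["R"].T@c["t"]; return o+d*(z-o[2])/d[2]
E
python3 - <<'E'
from h import *
np.set_printoptions(precision=4,suppress=True)
S=lambda u,v:(340+(u-2)/5,130+(v-2)/5); T=lambda u,v:(320+(u-2)/5,260+(v-2)/5)
for n,s,t in [("ball",S(499,157),T(618,230)),
 ("outer back corner(+y,-x)",S(212,278),T(100,228)),
 ("inner back corner(-y,-x)",S(361,188),T(318,225)),
 ("inner back corner, alt",S(361,188),T(312,228)),
 ("inner front (-y+x)",S(262,150),T(316,143)),
 ("outer front +y+x",S(128,228),T(112,110)),
 ("upright R far", S(588,232),T(670,262)),
 ("upright R top corner far", S(645,192),T(790,290)),
 ]: print(n,s,t,*tri(s,t))
for n,p in(("side",S(499,157)),("top",T(618,230))): print(onplane(n,p,.21))
E
```

```text
ball (439.4, 161.0) (443.2, 305.6) [ 0.4931 -0.1136  0.2076] [[-0.5, 0.0], [0.4, 0.6]]
outer back corner(+y,-x) (382.0, 185.2) (339.6, 305.2) [0.4955 0.028  0.2509] [[-0.3, 0.0], [0.3, 0.4]]
inner back corner(-y,-x) (411.8, 167.2) (383.2, 304.6) [ 0.493  -0.0297  0.2448] [[-2.6, 0.1], [2.0, 3.2]]
inner back corner, alt (411.8, 167.2) (382.0, 305.2) [ 0.4923 -0.028   0.246 ] [[-2.7, 0.1], [2.1, 3.3]]
inner front (-y+x) (392.0, 159.6) (382.8, 288.2) [ 0.5169 -0.0265  0.2476] [[-0.6, 0.0], [0.5, 0.7]]
outer front +y+x (365.2, 175.2) (342.0, 281.6) [0.5233 0.0242 0.2504] [[-1.4, 0.0], [1.1, 1.7]]
upright R far (457.2, 176.0) (453.6, 312.0) [ 0.4776 -0.14    0.1738] [[-2.7, 0.2], [2.0, 3.4]]
upright R top corner far (468.6, 168.0) (477.6, 317.6) [ 0.4734 -0.173   0.171 ] [[-0.7, 0.1], [0.6, 1.0]]
[ 0.4912 -0.1109  0.21  ]
[ 0.4941 -0.1124  0.21  ]
```

Run:
```python
from h import *
np.set_printoptions(precision=4,suppress=True)
T=lambda u,v:(320+(u-2)/5,260+(v-2)/5)
def ang(a,b,z):
    d=onplane("top",a,z)-onplane("top",b,z); return np.degrees(np.arctan2(d[0],d[1])),np.linalg.norm(d)
print("catch +x edge",ang(T(112,110),T(316,143),.25))
print("press base far edge",ang((303,212),(465,238.5),.01))
print("plate in gap line",ang(T(140,190),T(270,212),.25))
print("guard rail", ang(T(320,262),T(630,322),.13),ang(T(300,240),T(632,290),.13))
for p in [(112,110),(316,143),(100,228),(308,250),(278,140),(275,210)]: print(p,onplane("top",T(*p),.25))
# handle ball, z guess
print(tri((450,269),(453,421)),tri((551,187),(453,421)),tri((450,269),(299,396)))
```

```text
catch +x edge (np.float64(8.317602079695629), np.float64(0.051819301315908776))
press base far edge (np.float64(8.429791415749667), np.float64(0.29299133659797577))
plate in gap line (np.float64(8.729971368935193), np.float64(0.03300895010371976))
guard rail (np.float64(10.071483496274542), np.float64(0.0952793739349339)) (np.float64(7.692645179495253), np.float64(0.10141271271914631))
(112, 110) [0.5254 0.0256 0.25  ]
(316, 143) [ 0.5179 -0.0256  0.25  ]
(100, 228) [0.4959 0.0283 0.25  ]
(308, 250) [ 0.4912 -0.0239  0.25  ]
(278, 140) [ 0.5185 -0.0161  0.25  ]
(275, 210) [ 0.501  -0.0155  0.25  ]
(array([ 0.3807, -0.0833,  0.1336]), [[44.9, -20.7], [-43.4, -43.6]]) (array([ 0.3471, -0.1211,  0.2281]), [[-0.7, 0.1], [0.5, 0.9]]) (array([0.3765, 0.0775, 0.2277]), [[-0.5, 0.0], [0.3, 0.5]])
```

Measurements agree with the given sizes:
- Ball: (0.493, -0.112, 0.21).
- Guard plane: yawed 8.4°.
- Tooth top: z about 0.25, which implies a lift of about 0.10.
- Tooth coordinate along the guard: s ≈ 0.052.

Next I'll check IK along the planned path, then hover.

```bash
cat >> h.py <<'E'
A=np.radians(8.4); e=np.array([np.sin(A),np.cos(A),0]); nv=np.array([np.cos(A),-np.sin(A),0])
N0=.504; S0=-.0385; ST=.052; ZT=.25; TH=.33
ORI=[180,0,81.6]
def ballp(s,z,n=N0): return s*e+n*nv+np.array([0,0,z])
def tcp(s,z,n=N0): return (ballp(s,z,n)+[0,0,.155]).tolist()
E
python3 - <<'E'
from h import *
print(ballp(S0,.21))
import h
for y in(81.6,-98.4):
    for s,z in((S0,.3),(S0,.21),(S0,.345),(ST-.022,.352),(ST-.022,.32),(ST-.022,.42)):
        q=r.inverse_kinematics(tcp(s,z),[180,0,y]); print(y,s,z,None if q is None else np.round(q,1))
E
```

```text
[ 0.49296906 -0.11171283  0.21      ]
81.6 -0.0385 0.3 [-16.6  -8.4  78.7   0.  109.6  -8.2]
81.6 -0.0385 0.21 [-16.6  -9.7  89.    0.  100.6  -8.2]
81.6 -0.0385 0.345 [-16.6  -6.9  72.8  -0.  114.2  -8.2]
81.6 0.03 0.352 [ -8.9  -6.7  71.9  -0.  114.9  -0.5]
81.6 0.03 0.32 [ -8.9  -7.9  76.2  -0.  111.7  -0.5]
81.6 0.03 0.42 [ -8.9  -3.3  61.4  -0.  121.9  -0.5]
-98.4 -0.0385 0.3 None
-98.4 -0.0385 0.21 None
-98.4 -0.0385 0.345 None
-98.4 0.03 0.352 None
-98.4 0.03 0.32 None
-98.4 0.03 0.42 None
```

Run:
```python
from h import *
r.goto([.169,.576,.50],r.get_tcp_rot())
r.goto(tcp(S0,.335),ORI)
print(r.get_time_s(),r.get_eef_pos())
print(r.servo_line(tcp(S0,.212),max_speed=.1,until_force=8), r.get_eef_pos(), r.get_force(), r.get_time_s())
cv2.imwrite("pics/side1.png",r.get_image("side"))
```

```text
3.25 [ 0.49313873 -0.11109304  0.49002203]
False [ 0.49305028 -0.11173322  0.36792598] [-0.62133515  0.14618745 -0.49808598] 4.6333
```

View pics/side1.png

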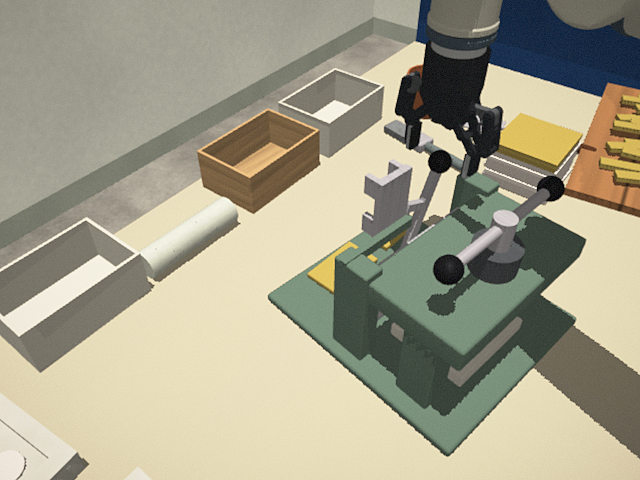

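The fingertips at (412,140) and (473,165) straddle the ball at (440,161), with no contact. I'll close on it and lift.

Run:
```python
from h import *
r.close_gripper(); print("w",r.get_width(),r.get_force())
r.servo_line(tcp(S0,.23),max_speed=.06); print(r.get_width(),r.get_force())
r.servo_line(tcp(S0,.345),max_speed=.1); print(r.get_width(),r.get_force(),r.get_time_s(),r.get_eef_pos())
cv2.imwrite("pics/side2.png",r.get_image("side"))
```

```text
w 0.029033187414399593 [-5.92545367  1.20859689  4.85822261]
0.028966573705091855 [-5.81099942  4.00968493 -6.7040786 ]
0.02916041881529475 [-7.18782126  3.59725488 -6.75886685] 7.0 [ 0.49234362 -0.11142786  0.50057309]
```

View pics/side2.png

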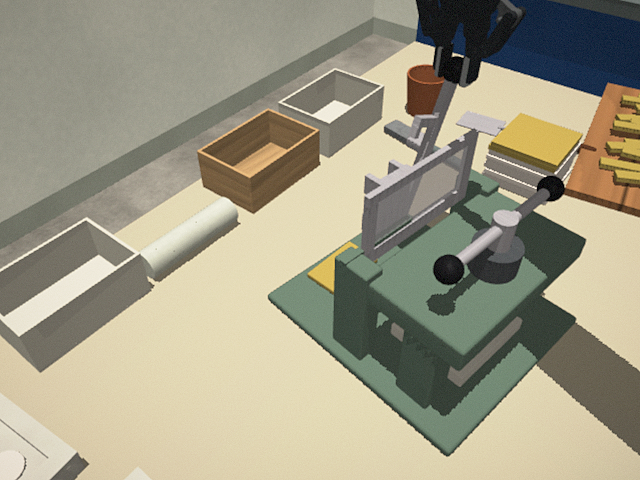

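The guard is up and the ball, at (457,69), is held between the fingers. The hook at (425,125) is clear of the catch. I'll compare the ball's measured position with the one implied by the TCP.

Run:
```python
from h import *
p=np.array(r.get_eef_pos())-[0,0,.155]
print(p,proj("side",p),proj("side",p+[0,0,.007]),proj("side",p-[0,0,.007]))
cv2.imwrite("pics/z2.png",cv2.resize(cv2.imread("pics/side2.png")[30:180,370:530],None,fx=4,fy=4,interpolation=cv2.INTER_CUBIC))
```

```text
[ 0.49233805 -0.111424    0.34552261] [454.95277678  66.10188106] [455.90570321  60.52151005] [454.01317498  71.60422255]
```

View pics/z2.png

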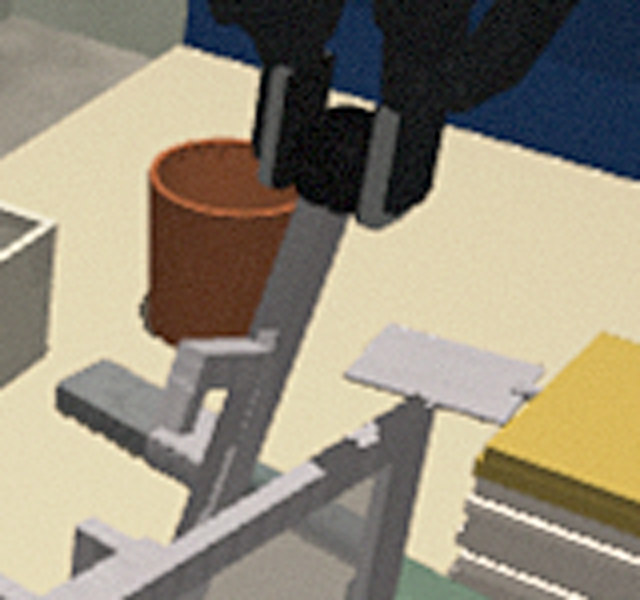

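The ball sits about 3 mm below the nominal grasp point, which is acceptable. I'll swing it along the arc towards the catch.

Run:
```python
from h import *
sp=.0295; zc=.345-.2*np.cos(np.arcsin((sp-S0)/.2))
for s in np.linspace(S0,ST-.022,5)[1:]:
    z=zc+np.sqrt(.04-(s-sp)**2)
    r.servo_line(tcp(s,z),max_speed=.07); print(round(s,4),round(z,4),r.get_width(),np.round(r.get_force(),1),np.round(r.get_eef_pos(),4),r.get_time_s())
cv2.imwrite("pics/side3.png",r.get_image("side"));cv2.imwrite("pics/z3.png",cv2.resize(cv2.imread("pics/side3.png")[20:220,330:530],None,fx=3,fy=3,interpolation=cv2.INTER_CUBIC))
cv2.imwrite("pics/top3.png",r.get_image("top"))
```

```text
-0.0214 0.3503 0.029105371586955562 [-7.2  1.8 -5.9] [ 0.4949 -0.0945  0.5059] 7.4583
-0.0042 0.354 0.028751700791312926 [-6.2  1.6 -7.8] [ 0.4975 -0.0774  0.5097] 7.8583
0.0129 0.3562 0.028074478500389678 [-6.8  1.8 -5.9] [ 0.5    -0.0601  0.5118] 8.2583
0.03 0.3569 -7.05061352085765e-05 [ 0.5 -0.8 -1.1] [ 0.5028 -0.044   0.5138] 8.65
```

View pics/z3.png

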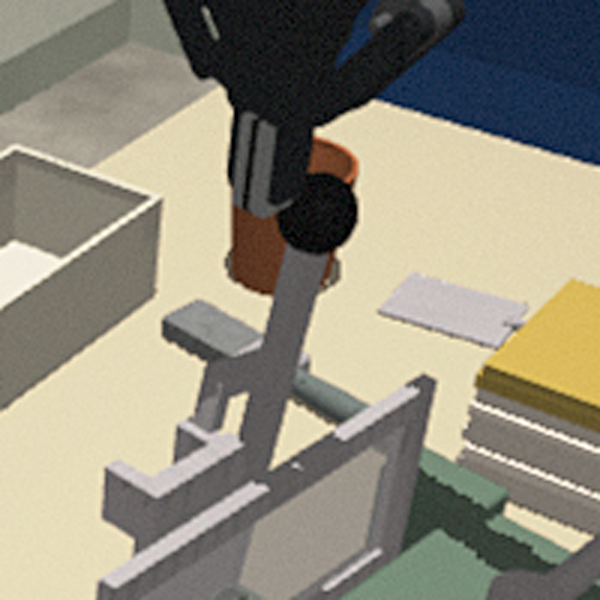

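View pics/top3.png

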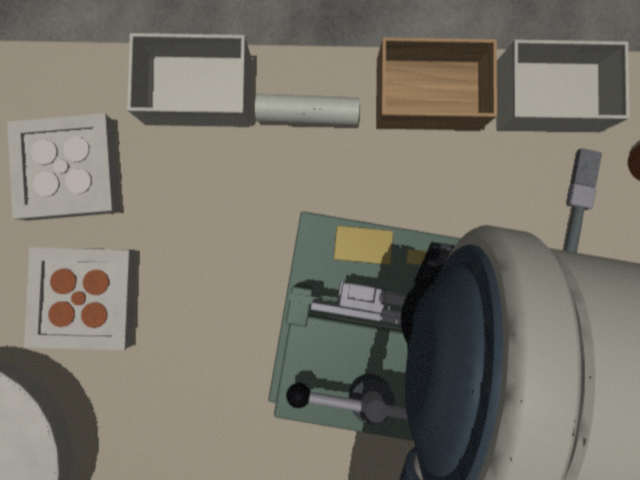

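The ball slipped out of the fingers near the end of the swing. It sat low on the pads, and the falling width (29 to 28 mm) was the warning. I'll check the current state before re-gripping deeper.

Run:
```python
from h import *
print(r.get_time_s())
p=np.array(r.get_eef_pos()); r.servo_line((p+[0,0,.06]).tolist(),max_speed=.2)
r.ungrasp(); print(r.get_force(),r.get_time_s(),r.get_width())
cv2.imwrite("pics/side4.png",r.get_image("side"))
r.pause(.1)
b=r.get_image("side"); print(np.abs(b.astype(int)-cv2.imread("pics/side4.png")).mean())
cv2.imwrite("pics/side4b.png",b)
```

```text
8.75
[-0.04766909  1.59869248  0.24749519] 9.9917 0.08532998408022674
2.5916395399305556
```

View pics/side4b.png

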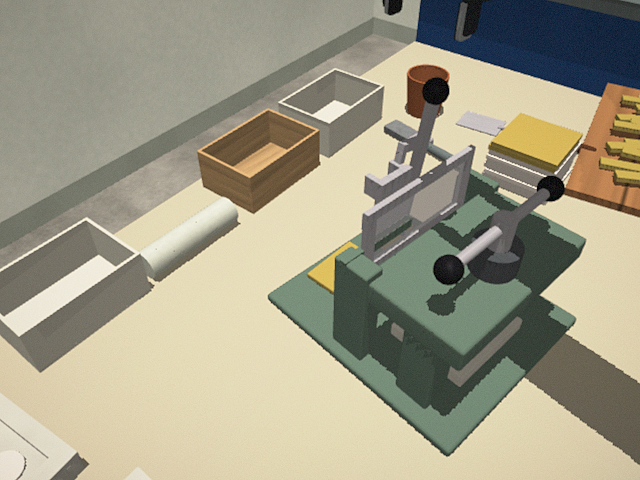

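The guard isn't sinking: the lip is resting on the tooth, and the ball is still at (435,91). I'll locate the ball by intersecting its ray with the known guard plane, and zoom on the lip.

```bash
cat >> h.py <<'E'
def onguard(uv,n=N0,cam="side"):
    c=C[cam]; d=c["R"].T@np.linalg.inv(c["K"])@np.r_[uv,1]; o=-c["R"].T@c["t"]; X=o+d*(n-o@nv)/(d@nv); return round(float(X@e),4),round(float(X[2]),4)
def ballpx(im,u,v,w=28):
    c=cv2.inRange(im[v-w:v+w,u-w:u+w],(0,0,0),(42,42,42)); n,l,st,ce=cv2.connectedComponentsWithStats(c)
    k=1+np.argmax(st[1:,4]); return ce[k]+[u-w,v-w],st[k]
E
python3 - <<'E'
from h import *
for f,u,v in(("side0",440,161),("side4",435,91),("side4b",435,91)):
    p,st=ballpx(cv2.imread(f"pics/{f}.png"),u,v); print(f,p,st,onguard(p),onguard(p,.502))
cv2.imwrite("pics/z4.png",cv2.resize(cv2.imread("pics/side4b.png")[70:220,350:500],None,fx=4,fy=4,interpolation=cv2.INTER_CUBIC))
E
```

```text
side0 [439.51020408 161.22704082] [ 16  17  24  23 392] (-0.0413, 0.207) (-0.0382, 0.2096)
side4 [435.24504505  90.64324324] [ 15  15  27  27 555] (-0.0061, 0.3252) (-0.0032, 0.3271)
side4b [435.2823741   90.68345324] [ 15  15  27  27 556] (-0.0062, 0.3251) (-0.0033, 0.327)
```

View pics/z4.png

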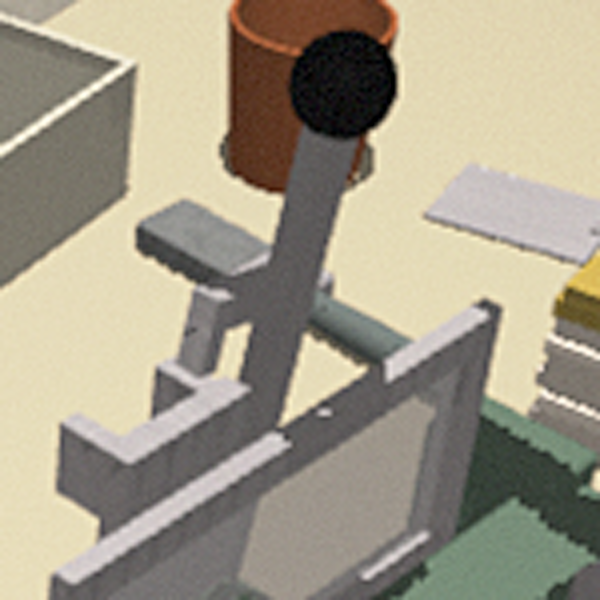

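The geometry is consistent: ball at s=-0.003, z=0.327, so the lean is about 0.16 and the lip rests on the tooth. With n=0.502 the start image also gives z=0.210, so the first grip was 2 mm off across the guard and too shallow. I'll re-grip 8 mm deeper and lift a little.

```bash
sed -i 's/^N0=.504; S0=-.0385/N0=.502; S0=-.0382/' h.py
cat >> h.py <<'E'
DG=-.008
def tg(s,z): return tcp(s,z+DG)
E
python3 - <<'E'
from h import *
s,z=-.003,.327
r.servo_line(tg(s,.41),ORI,max_speed=.15)
print(r.servo_line(tg(s,z),max_speed=.1,until_force=8),np.round(r.get_eef_pos(),4),r.get_force())
r.close_gripper(); print("w",r.get_width(),r.get_force(),r.get_time_s())
im=r.get_image("side"); cv2.imwrite("pics/side5.png",im); cv2.imwrite("pics/z5.png",cv2.resize(im[40:190,350:500],None,fx=4,fy=4,interpolation=cv2.INTER_CUBIC))
E
```

```text
False [ 0.4961 -0.0762  0.475 ] [ 0.08217778 -0.18574227 -0.03547848]
w 0.029536997983097134 [ 5.04988782 -1.14217121  2.37430045] 12.1333
```

View pics/z5.png

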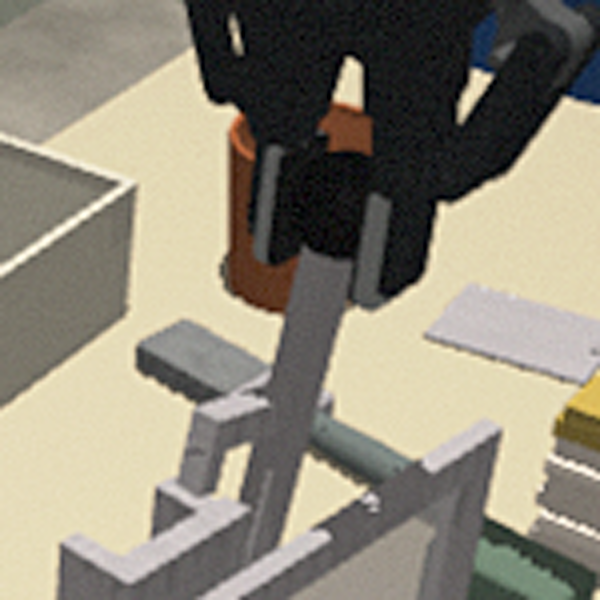

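This grip is deeper: the ball is held at pad height with the tips below it. Next comes a lift and a slow swing, with a check at each step.

Run:
```python
from h import *
s=-.003
def rep(l):
    p=np.array(r.get_eef_pos()); print(l,"w%.4f"%r.get_width(),np.round(r.get_force(),1),"s%.4f z%.4f"%(p@e,p[2]-.155-DG),r.get_time_s())
r.servo_line(tg(s,.35),max_speed=.06); rep("up")
im=r.get_image("side"); cv2.imwrite("pics/side6.png",im)
for t in(.005,.012):
    r.servo_line(tg(t,.352),max_speed=.04); rep(t)
im2=r.get_image("side"); cv2.imwrite("pics/side7.png",im2)
cv2.imwrite("pics/z67.png",np.hstack([cv2.resize(i[20:170,350:480],None,fx=3,fy=3,interpolation=cv2.INTER_CUBIC) for i in(im,im2)]))
```

```text
up w0.0292 [ 5.6  0.7 -6.6] s-0.0028 z0.3484 12.7167
0.005 w0.0295 [ 6.4 -0.9 -6.3] s0.0052 z0.3500 13.125
0.012 w0.0293 [ 6.7 -1.7 -6.9] s0.0121 z0.3500 13.45
```

View pics/z67.png

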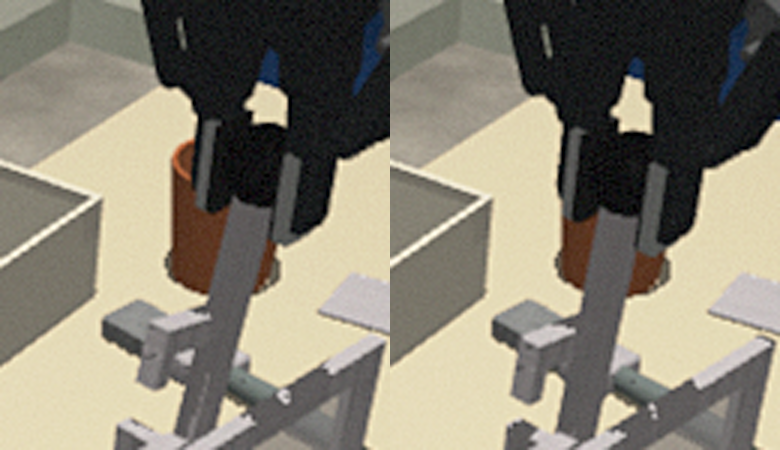

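The ball stays put in the pads and the bar swings with it, with the lip above the tooth. I'll continue to upright.

Run:
```python
from h import *
def rep(l):
    p=np.array(r.get_eef_pos()); print(l,"w%.4f"%r.get_width(),np.round(r.get_force(),1),"s%.4f z%.4f"%(p@e,p[2]-.155-DG),r.get_time_s())
for t in(.021,.030):
    r.servo_line(tg(t,.352),max_speed=.04); rep(t)
im=r.get_image("side"); cv2.imwrite("pics/side8.png",im); t=r.get_image("top"); cv2.imwrite("pics/top8.png",t)
cv2.imwrite("pics/z8.png",np.hstack([cv2.resize(im[40:190,350:480],None,fx=4,fy=4,interpolation=cv2.INTER_CUBIC)]))
```

```text
0.021 w0.0297 [ 6.6 -1.3 -6.4] s0.0210 z0.3500 13.875
0.03 w0.0294 [ 7.7 -1.7 -5.9] s0.0299 z0.3500 14.25
```

View pics/z8.png

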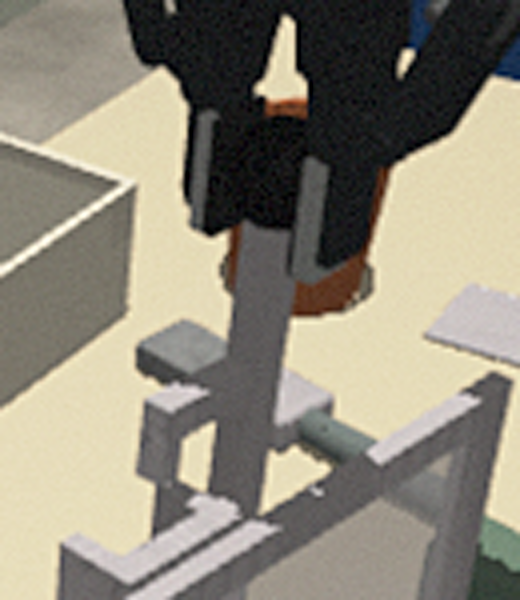

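Run:
```python
from h import *
Z=lambda u,v:(350+(u-1.5)/4,40+(v-1.5)/4)
for l,p in (("lip near bottom +s,+-x",Z(141,470)),("lip bottom front",Z(162,485)),("bar top under ball L",Z(240,220)),("R",Z(290,230)),("bar low L",Z(212,490)),("R",Z(262,505)),("outer corner",Z(125,583)),("tooth/back corner",Z(238,510))): print(l,onguard(p,.497),onguard(p,.507))
```

```text
lip near bottom +s,+-x (0.0854, 0.2777) (0.0729, 0.2667)
lip bottom front (0.075, 0.2674) (0.0622, 0.2562)
bar top under ball L (0.0523, 0.3447) (0.0389, 0.3357)
R (0.0284, 0.3326) (0.0142, 0.3232)
bar low L (0.0505, 0.2537) (0.037, 0.2421)
R (0.0236, 0.2349) (0.0093, 0.2227)
outer corner (0.088, 0.2382) (0.0756, 0.2261)
tooth/back corner (0.0359, 0.2391) (0.022, 0.227)
```

The lip's near corner measures s≈0.075, z≈0.267 (expected 0.074, 0.266). The bar is upright and the lip is over the gap, so I'll lower it.

Run:
```python
from h import *
def rep(l):
    p=np.array(r.get_eef_pos()); print(l,"w%.4f"%r.get_width(),np.round(r.get_force(),1),"s%.4f z%.4f"%(p@e,p[2]-.155-DG),r.get_time_s())
for z in(.335,.326,.322,.319,.316,.313):
    r.servo_line(tg(.030,z),max_speed=.04); rep(z)
    if r.get_force()[2]>3: break
im=r.get_image("side"); cv2.imwrite("pics/side9.png",im)
cv2.imwrite("pics/z9.png",cv2.resize(im[60:210,350:480],None,fx=4,fy=4,interpolation=cv2.INTER_CUBIC))
```

```text
0.335 w0.0290 [ 7.4 -1.1 -7.1] s0.0297 z0.3326 14.925
0.326 w0.0293 [ 7.5 -2.5 -7.6] s0.0297 z0.3236 15.3
0.322 w0.0292 [ 6.5 -2.1  3.1] s0.0297 z0.3229 15.55
```

View pics/z9.png

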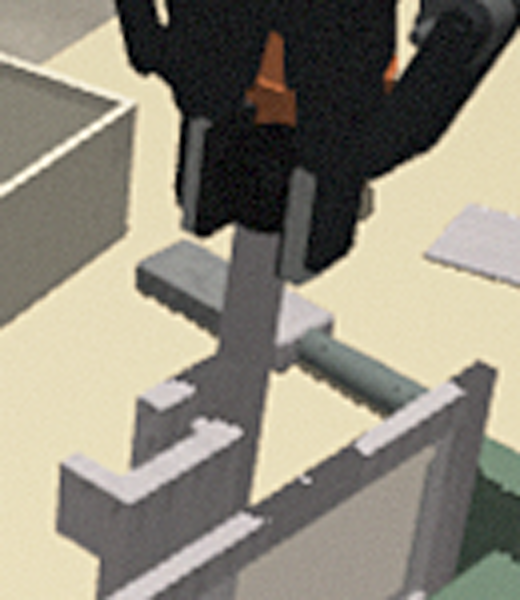

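Contact came at the expected height. The lip is in the gap and the tooth carries the weight (force z went from -7.6 to +3). I'll open, move up and verify.

Run:
```python
from h import *
r.ungrasp(); print(r.get_width(),r.get_force())
r.servo_line(tg(.0297,.43),max_speed=.12); print(r.get_force(),r.get_time_s())
im=r.get_image("side"); cv2.imwrite("pics/side10.png",im)
r.pause(.5); im2=r.get_image("side"); print(np.abs(im.astype(int)-im2).mean())
for i in(im,im2):
    p,st=ballpx(i,421,104); print(p,st,onguard(p))
cv2.imwrite("pics/z10.png",cv2.resize(im2[60:210,350:480],None,fx=4,fy=4,interpolation=cv2.INTER_CUBIC))
```

```text
0.08562230206258792 [-0.3338913  -0.51416552 -0.12166675]
[-0.56542347 -0.73493706  0.14176494] 17.2333
2.617917751736111
[417.54861111 103.95138889] [ 12  15  27  27 576] (0.0284, 0.3219)
[417.50437828 103.95096322] [ 12  15  26  27 571] (0.0285, 0.3219)
```

View pics/z10.png

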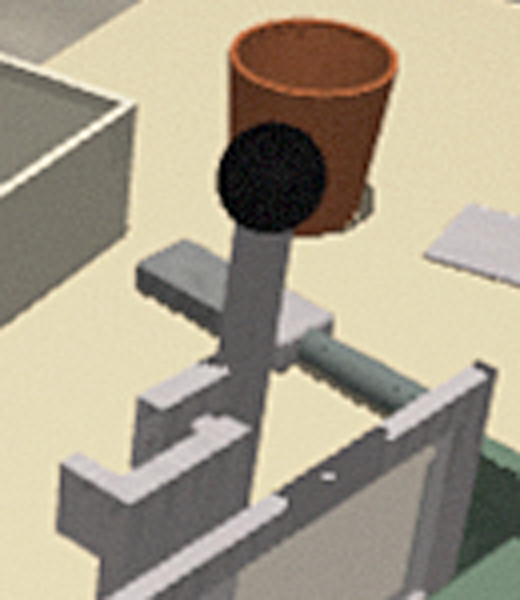

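```bash
python3 -c "
from workcell import r
r.close_job(); print(r.get_time_s())"
```

```text
the job is handed in; nothing more can be done
the job is handed in; nothing more can be done
```

The guard is hooked in the upper notch and hanging by itself with the press open. I let go, backed the gripper off, and handed the job in at about 18 s. No verdict is reported.

- **What happened:** On the first try I gripped the ball too shallow and about 2 mm off-centre. It slipped out during the swing, and the lip came to rest on top of the tooth. I gripped again 8 mm deeper, lifted, swung the bar upright with the lip over the gap, and lowered until the tooth took the weight.
- **Last checks:**
  - After release the ball measured 1.5 mm short along the guard and 2 mm above the hooked position, within the camera's accuracy. The lift works out at about 0.10 m.
  - The ball did not move over a 0.5 s wait, and the lip is visibly in the gap.
  - The gripper was fully open about 11 cm above the ball, with almost no force on it.
- **Disagreement:** The ball and catch positions implied a starting lean of about 0.35 rad, at the edge of the stated 0.29 to 0.35 range. That is a 1–2 mm uncertainty along the guard, well within the slot's play.

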